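Clear the oversized bush from the gravity feeder and load the two pockets

TASK

An oversized bush has got under the height tongue of the gravity feeder and holds up the three smaller bushes behind it. Ease it back from under the tongue without wrenching it against the feeder, take it out and leave it in the steel scrap tray, so that the smaller ones roll down to the end stop; then put the first two small bushes, one at a time, into the two pockets of the wooden block, leaving the third waiting at the stop. Do not drop a small bush on the bench, and leave the flange casting and the dark jar where they are.

Things in the scene. Friction and masses are not known exactly. Their poses are not given: they have to be found in the camera images.
- feeder: grey gravity feeder, fixed to the bench. Origin on the bench under the foot of its chute; z up, x horizontally UP the chute (away from the robot), y across. The steel chute climbs along x at 18 deg; a floor point s up the slope is at x = 0.951 s, z = 60 mm + 0.309 s. Inside width 38 mm, outside 44, walls only 6 mm above the floor: fingers straddle them to pinch a bush by its flat ends
- seat (a point): fixed point of the feeder: where the centre of a small bush lies when it rests against the end stop (13 mm up the slope, 13 mm above the chute floor, mid-width). The stop is a plate 18 mm high across the chute, its face at s = 0
- tongue_tip (a point): fixed: middle of the lower edge of the height tongue's tip, at s = 120 mm, 30 mm above the chute floor. The tongue is a strip 16 mm wide, 3 mm thick, parallel to the floor, along the chute's middle; it comes uphill from a bridge at s = 79 to 89 mm (68 mm wide over its posts, 36 mm high above the floor)
- magazine_edge (a point): fixed: middle of the lower front edge of the closed grey magazine box above the upper chute: 98 mm wide (cover 102), z = 227 to 301 mm, feeder x = 119 to 290 mm (cover from 117). The edge is straight above the oversized bush, so an upright tool cannot get at it; lean the tool 28 to 45 deg, its upper end towards the foot of the chute, and draw the bush out that way
- big_bush_mid (a point): centre of the oversized bronze bush: diameter 34 mm, 30 mm long, bore 16 mm, about 0.12 kg, lying across the chute, hooked under the tongue: the tip bears on it 13 mm above its centre and overhangs it by 6 mm. Roll or draw it about 10 mm up the slope (the bushes behind have 25 mm of room), then lift; pulled square off the floor it catches
- bush_a_mid (a point): bronze bush (plain hollow cylinder), outside diameter 26 mm, 36 mm long, bore 12 mm, 80 g; first of the three waiting behind the oversized one. This point is its centre (mid-length, on its axis). It starts lying on its side across the chute and rolls freely down it
- bush_b_mid (a point): bronze bush (plain hollow cylinder), outside diameter 26 mm, 36 mm long, bore 12 mm, 80 g; second in the queue. This point is its centre (mid-length, on its axis). It starts lying on its side across the chute and rolls freely down it
- bush_c_mid (a point): bronze bush (plain hollow cylinder), outside diameter 26 mm, 36 mm long, bore 12 mm, 80 g; third in the queue, the one that shall stay in the feeder. This point is its centre (mid-length, on its axis). It starts lying on its side across the chute and rolls freely down it
- pocket_block: wooden block 120 (x) x 85 (y) x 26 mm (z) on the bench, fixed; origin at the centre of its underside, z up. Two pockets, each 22 mm along the block's x, 42 mm along its y and 8 mm deep, cradle a small bush lying with its axis along the block's y: it rests on the two long edges with its centre 7 mm above the block's top
- pocket_0 (a point): centre of the mouth of one pocket, level with the block's top (26 mm above the bench), 32 mm from the block's centre towards -x
- pocket_1 (a point): centre of the mouth of the other pocket, 32 mm from the block's centre towards +x
- scrap_tray: open dark steel tray 110 (x) x 120 (y) x 24 mm, walls and floor 3 mm thick, fixed on the bench; origin at the centre of its underside, z up
- flange_mid (a point): bystander: small grey flange casting, 78 mm across, 32 mm high, standing loose beside the feeder's upper end (its y = +130 mm); point at its centre, half-way up
- jar_mid (a point): bystander: dark jar, 68 mm diameter, 80 mm high, standing loose beside the feeder's upper end (its y = -120 mm); point at its centre, half-way up
There are look-alikes about, which are no part of the job. Leave any green look-alike of the part that bears big_bush_mid alone. Several things have the shape of the pocket_block; the one meant has the colours described above.

How it is judged:
On the way:
1. the oversized bush has been taken out of the chute and the three small bushes have rolled down to the end stop (distance between big_bush_mid and tongue_tip above 0.045 m and distance between bush_a_mid and seat below 0.008 m and distance between bush_b_mid and seat below 0.036 m and distance between bush_c_mid and seat below 0.064 m), for 0.2 s.
At the end, for the whole second after the job is handed in: Oversized bush at rest in the scrap tray (centre inside its walls, under 30 mm above the bench); the first two small bushes lying in the pockets, one in each, either way round (centre within 8 mm of the pocket centre, under 10 mm above the block); the third within 8 mm of the seat point (x of big_bush_mid in the frame of scrap_tray between -0.05 and 0.05 m and y of big_bush_mid in the frame of scrap_tray between -0.055 and 0.055 m and z of big_bush_mid in the frame of scrap_tray between 0 and 0.03 m and ((horizontal distance between bush_a_mid and pocket_0 below 0.008 m and z of bush_a_mid in the frame of pocket_block between 0.024 and 0.036 m and horizontal distance between bush_b_mid and pocket_1 below 0.008 m and z of bush_b_mid in the frame of pocket_block between 0.024 and 0.036 m) or (horizontal distance between bush_a_mid and pocket_1 below 0.008 m and z of bush_a_mid in the frame of pocket_block between 0.024 and 0.036 m and horizontal distance between bush_b_mid and pocket_0 below 0.008 m and z of bush_b_mid in the frame of pocket_block between 0.024 and 0.036 m)) and distance between bush_c_mid and seat below 0.008 m and linear speed of each of big_bush, bush_a, bush_b, bush_c below 0.03 m/s); the robot touches nothing.
It fails at once if the oversized bush is pressed against the feeder with more than 30 N (contact force between big_bush and feeder above 30 N).
It fails at once if a small bush falls to the bench (height (world z) of any of bush_a_mid, bush_b_mid, bush_c_mid below 0.021 m).
It fails at once if the flange casting or the dark jar is moved by more than 20 mm (distance of any of flange_mid, jar_mid from where it was at the start of the episode above 0.02 m).
It also fails if it takes over 72 s, if anything falls off the work surface, if the arm or the gripper's body presses on something with over 40 N, if the wrist force passes 120 N, or if a joint passes its speed limit or range.

ROBOT

A 6-joint arm with a two-finger parallel gripper is mounted at the origin on a cart in front of the work surface, level with it; the furniture and walls round the work are solid. World frame = base frame: x ahead of the robot, y to its left, z up, the work surface at z = 0. Lengths are in m, angles in rad, forces in N, time in s.
With the tool pointing down it reaches from about 0.35 to 0.975 m from the base axis. Payload 4.9 kg.
Tool frame: the origin (TCP) lies at the very end of the fingers, on their centre line; the grasp point (between the pads) lies 19 mm behind it; z points along the fingers, y is the line along which they close (so a half turn about z gives the same grasp; the last joint's range is limited). The gripper opens to 85 mm and grips with 20 to 120 N. Pads are 22 mm wide; open, the fingers measure 114 mm over their backs; the gripper's body (76 mm by 85 mm) begins 54 mm behind the grasp point. The pads swing forward as they close: fully open they stand 13 mm farther back than shut.
Start: joints at [1.107, 0.053, 1.613, -0, 1.476, -0.119], TCP at [0.211, 0.588, 0.231] pointing down, gripper open.
Joint ranges: [-3.01, 3.01], [-1.01, 2.22], [0.06, 2.58], [-1.02, 4.17], [0.09, 2.62], [-3.14, 3.14]. Speed limits (rad/s): [2.57, 2.57, 3.14, 3.14, 3.14, 3.14].

INTERFACE

Orientations are given as a rotation vector (axis times angle).
In Python, from station import ctrl gives the robot as it stands. The module is installed in compiled form; this text tells all that it offers.
- The arm moves only by the tool jog_arm, never from a script. Its argument "steps" is a list of rows, each an object with "delta_rot": the turn, a rotation vector about the tool's x, y, z in degrees, a list of three; "linear": the shift along the tool's x, y, z in m, a list of three; "grip": the finger opening in m, from 0 to 0.0854. In form: [{"delta_rot": [rx, ry, rz], "linear": [x, y, z], "grip": grip}, ...]. A call has 1 to 10 rows; each row shifts and turns the commanded pose from where the row before left it, along the tool's axes as they then stand; what a row does not reach is not made up. A row lasts 1/10 s, in which the tool goes at most 50 mm and 8.59 degrees, less where a joint would pass 70% of its speed; a pose out of reach is approached as far as the arm can. A call with a gripper value outside its range is refused whole. The fingers move at their own pace and stop on an object; "newtons" is the grip in N (left out, the last holds). Time passes only in rows, so rows that do not move let the fingers close. It gives the time, the measured TCP pose, the force, the opening and the grip force at its end, in the units of the state.
- ctrl.get_obs(): the state, without advancing time (a new reading comes with each control period).
- ctrl.get_image(name): name is "scene" or "top"; returns (picture, depth): 384x512x3 uint8, red, green, blue; 384x512 float32, m along the optical axis (not along the pixel's ray), 0 where there is no reading.
- ctrl.camera_info(name): a dict with "camera_matrix" (3x3 intrinsics, pixels), "R" (3x3) and "t" (3): a world point X has camera coordinates R X + t. Camera axes: x right, y down, z forward; pixel columns grow to the right and rows downward; lengths in m; the calibration is good to about 2 mm. A picture is of the moment at which its call begins. camera_info takes no time and is no camera call.
- ctrl.finish_job(): hands the job in; it is judged then, once.
The state is a dict: "t": time; "q": joint angles; "dq": joint speeds; "effort": joint torques, N m; "tool_pos": TCP position; "tool_rot": TCP orientation; "contact_force": force on the tool from outside, world axes, zero at the start; "wrist_torque": the same for the moment, N m; "opening": finger opening in m; "grip_force": force on a finger pad.
Only numpy, scipy, OpenCV 4.12 (cv2) and the standard library are available. Lean on these libraries where they do the work, as an engineer would, in place of code of your own. Each camera call takes 0.05 s, during which the arm holds its last target. There are 200 camera calls.

## Working session

There is one attempt and no reset: what is moved stays moved. The work goes in short steps, Python scripts to look and compute and a tool call to move; the robot and the scene stay as the last step left them, time stands still between calls to the robot, and variables do not carry over. Pictures are saved under pics/ and viewed, at most 10 in all, crops included, and the job is handed in when it is done.

Besides the shell and the picture viewer there is one more tool, called after "Request:" as name([rows], argument=value, ...), one row to a line, values as JSON. jog_arm: Moves the arm, as the interface text tells. Its arguments: {"type":"object","properties":{"steps":{"type":"array"},"newtons":{"type":"number"}},"required":["steps"]}

```bash
mkdir -p pics; cat > h.py <<'E'
import numpy as np, cv2
from station import ctrl
from scipy.spatial.transform import Rotation as Ro
def grab(n):
    im,d=ctrl.get_image(n); c=ctrl.camera_info(n); np.savez(f'{n}.npz',im=im,d=d); return im,d,c
def pts(d,c):
    K=np.array(c['camera_matrix']);R=np.array(c['R']);t=np.array(c['t'])
    v,u=np.mgrid[:d.shape[0],:d.shape[1]]
    P=np.stack([(u-K[0,2])/K[0,0]*d,(v-K[1,2])/K[1,1]*d,d],-1)
    return (P-t)@R
def save(im,name,sc=1): cv2.imwrite('pics/'+name,cv2.resize(im[:,:,::-1],None,fx=sc,fy=sc,interpolation=cv2.INTER_CUBIC))
E
python3 - <<'E'
from h import *
for n in('scene','top'):
    im,d,c=grab(n); save(im,n+'0.png',1.5); print(n,np.array(c['R']).round(3),np.array(c['t']).round(3),c['camera_matrix'])
    print((-np.array(c['R']).T@c['t']).round(3),(d>0).mean())
print(ctrl.get_obs())
E
```

```text
scene [[ 0.521 -0.854  0.01 ]
 [-0.639 -0.398 -0.659]
 [ 0.566  0.337 -0.752]] [-0.218  0.512  0.914] [[379.23098656   0.         249.68528605]
 [  0.         379.23098656 195.88827223]
 [  0.           0.           1.        ]]
[-0.077 -0.29   1.027] 0.9958648681640625
top [[ 0.024 -1.     0.007]
 [-0.986 -0.025 -0.167]
 [ 0.167 -0.003 -0.986]] [0.085 0.608 1.368] [[439.47862289   0.         260.33298377]
 [  0.         439.47862289 200.4242692 ]
 [  0.           0.           1.        ]]
[0.368 0.104 1.449] 0.9960581461588541
{'t': 0.1, 'q': array([ 1.10702904e+00,  5.32968855e-02,  1.61415978e+00,  8.89230129e-06,
        1.47601362e+00, -1.19019137e-01]), 'dq': array([-0.00151752, -0.00132148, -0.00361443, -0.0005719 , -0.00138685,
       -0.0003035 ]), 'effort': array([ 4.34107415e-04, -3.94904923e+01, -3.71361530e+01, -1.06938965e-04,
        3.93930895e-03,  2.75045437e-06]), 'tool_pos': array([0.2109773 , 0.58771045, 0.23018037]), 'tool_rot': array([-5.38758510e-01, -3.09449406e+00,  2.82055715e-03]), 'contact_force': array([-0.9285891 , -0.20186076,  1.50220334]), 'wrist_torque': array([ 0.01487343, -0.01316349,  0.00960049]), 'grip_force': 0.0, 'opening': 0.0854144667513574}
```

View pics/scene0.png

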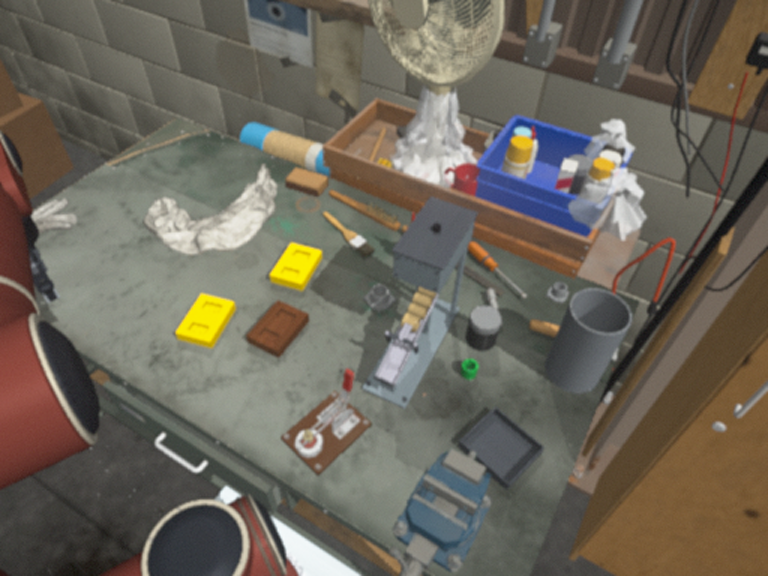

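View pics/top0.png

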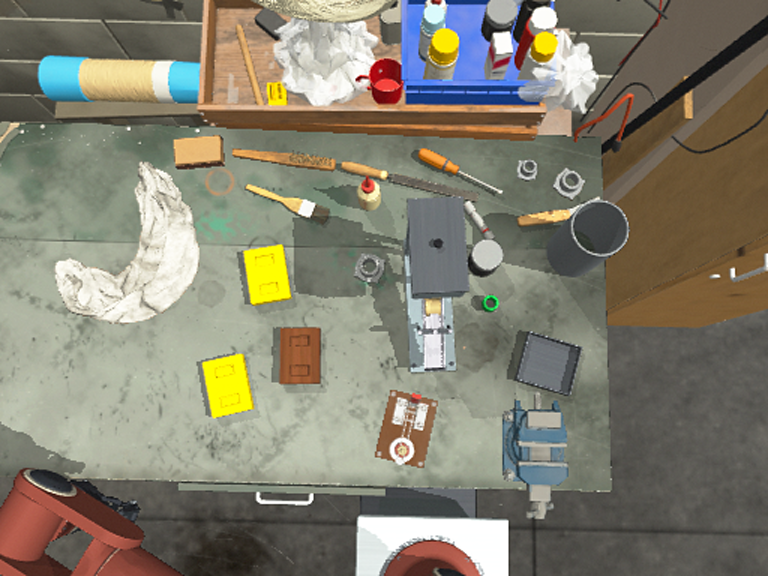

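The top view (768x576) shows the following:
- **Feeder:** magazine at (436,245), bronze bush just below its edge at (433,307), foot of the chute at (433,370).
- **Pocket block:** the brown one at (300,356). The yellow ones at (266,274) and (227,385) are look-alikes.
- **Big bush:** bronze, at (433,307). The green ring at (490,303) is its look-alike.
- **Other parts:** tray (547,363), flange (369,267), jar (487,257).

Next I'll measure these.

```bash
python3 - <<'E'
from h import *
def rect(xy):
    r=cv2.minAreaRect((xy*1000).astype(np.float32)); return np.round(r[0],1),np.round(r[1],1),round(r[2],2)
Z={n:np.load(n+'.npz') for n in('top','scene')}
for n in Z:
    c=ctrl.camera_info(n);im=Z[n]['im'];P=pts(Z[n]['d'],c);hsv=cv2.cvtColor(im,cv2.COLOR_RGB2HSV)
    def box(u0,u1,v0,v1):
        m=np.zeros(im.shape[:2],bool);m[int(v0/1.5):int(v1/1.5),int(u0/1.5):int(u1/1.5)]=1;return m
    B={'top':dict(mag=(400,475,190,300),blk=(270,330,318,394),tray=(505,590,325,405),feed=(400,465,295,380),jar=(468,506,236,280),fl=(350,388,248,288)),
       'scene':dict(mag=(385,480,195,285),blk=(240,315,295,360),tray=(450,550,400,490),feed=(360,450,280,410),jar=(462,506,300,352),fl=(362,398,280,315))}[n]
    def sel(k,z0,z1): 
        m=box(*B[k])&(P[...,2]>z0)&(P[...,2]<z1); return m
    m=sel('mag',.285,.32);print(n,'cover z',np.median(P[m][:,2]),rect(P[m][:,:2]))
    m=sel('blk',.018,.034)&(hsv[...,1]>90);
    k=cv2.morphologyEx(m.astype(np.uint8),cv2.MORPH_OPEN,np.ones((3,3)))>0
    print('blk z',np.median(P[k][:,2]),rect(P[k][:,:2]),hsv[k].mean(0))
    m=sel('tray',.015,.034);print('tray z',np.median(P[m][:,2]),rect(P[m][:,:2]))
    m=sel('jar',.07,.09);print('jar',np.median(P[m],0),rect(P[m][:,:2]))
    m=sel('fl',.02,.045);print('fl',rect(P[m][:,:2]))
    m=box(*B['feed'])&(hsv[...,1]>90)&(hsv[...,0]<30);print('bronze',m.sum(),np.percentile(P[m],[5,50,95],axis=0).round(3).tolist())
E
```

```text
top cover z 0.3028183832586905 (array([668. ,  19.3]), array([176., 102.]), 4.0)
blk z 0.027217879932601774 (array([484.9, 294.3]), array([118.1,  82.7]), 2.44) [ 11.23114355 167.69829684 145.62530414]
tray z 0.02411986686522407 (array([ 482.8, -246.3]), array([122.3, 111.2]), 74.67)
jar [ 0.70509677 -0.10130995  0.08176165] (array([ 706.4, -102.9]), array([65.9, 65.7]), 20.87)
fl (array([684.9, 149.2]), array([42.3, 39.6]), 1.32)
bronze 96 [[0.569, 0.001, 0.123], [0.582, 0.015, 0.131], [0.599, 0.028, 0.14]]
scene cover z 0.3017375874847486 (array([667.4,  20.6]), array([177.9, 102.8]), 3.72)
blk z 0.026746160579625613 (array([483.4, 294.7]), array([123. ,  86.8]), 3.56) [ 11.45706371 145.32132964 117.28808864]
tray z 0.022774184214811845 (array([ 482.4, -243.7]), array([120.9, 114.7]), 74.88)
jar [ 0.700792   -0.10219736  0.08041895] (array([ 705.6, -100. ]), array([67.7, 64.3]), 24.44)
fl (array([684.1, 151.1]), array([46.9, 38.7]), 31.65)
bronze 260 [[0.573, 0.002, 0.125], [0.611, 0.015, 0.135], [0.648, 0.031, 0.145]]
```

```bash
python3 - <<'E'
from h import *
a=np.load('top.npz')['im'][185:260,255:350];b=np.load('scene.npz')['im'][180:275,235:320]
a=cv2.resize(a,(390,308),interpolation=3);b=cv2.resize(b,(390,436),interpolation=3)
o=np.zeros((436,790,3),np.uint8);o[:308,:390]=a;o[:,400:]=b;save(o,'crop.png')
E
```

```text
(no output)
```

View pics/crop.png

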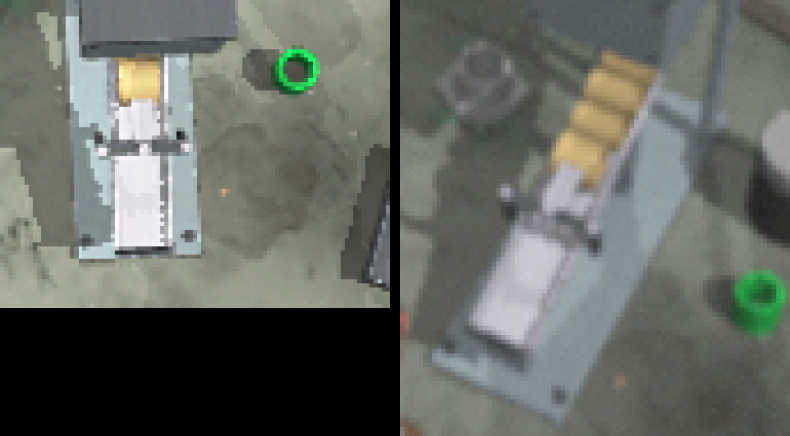

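The close crop shows the bronze bush hooked under the tongue tip with the small bushes behind it. The green ring is separate and stays put. The measured cover is 176x102 mm at z 0.302 and the bronze centre agrees with the prediction, so I'll plan from the feeder frame.

```bash
cat >> h.py <<'E'
YAW=3.9; u=np.array([np.cos(np.radians(YAW)),np.sin(np.radians(YAW)),0]); v=np.array([-u[1],u[0],0]); Zw=np.array([0,0,1.])
O=np.array([.6677,.0200,0])-.205*u
S=.951*u+.309*Zw; N=-.309*u+.951*Zw; F0=O+.06*Zw
def sn(s,n,y=0): return F0+s/1000*S+n/1000*N+y/1000*v
def Rt(L,yaw=YAW):
    a=np.radians(L);b=np.radians(yaw);uu=np.array([np.cos(b),np.sin(b),0]);y=np.array([-uu[1],uu[0],0])
    z=np.sin(a)*uu-np.cos(a)*Zw; x=np.cross(y,z); return np.stack([x,y,z],1)
def plan(p,L,yaw=YAW,lab=''):
    o=ctrl.get_obs();R0=Ro.from_rotvec(o['tool_rot']);R1=Rt(L,yaw)
    rv=np.degrees((R0.inv()*Ro.from_matrix(R1)).as_rotvec()); d=R1.T@(p-o['tool_pos'])*1000
    print(lab,'rot',rv.round(2),'then lin mm',d.round(1),'| before-rot lin',(R0.inv().apply(p-o['tool_pos'])*1000).round(1),'target',p.round(4))
def st():
    o=ctrl.get_obs();p=o['tool_pos'];w=p-F0;print('t',round(o['t'],2),'p',p.round(4),'s,n,y',(w@S*1e3).round(1),(w@N*1e3).round(1),(w@v*1e3).round(1),'q',o['q'].round(2),'F',o['contact_force'].round(1),'op',round(o['opening'],4),'gf',round(o['grip_force'],1))
E
python3 - <<'E'
from h import *
g=sn(130,11); z=Rt(42)[:,2]
print('g',g,'big',sn(131,17),'seat',sn(13,13))
plan(g-.1*z,42,lab='pre'); 
P=pts(np.load('top.npz')['d'],ctrl.camera_info('top')); a=P[265:345,335:385]; print('vise top',a[...,2].max(), a[a[...,2]>.05][:,:2].max(0),a[a[...,2]>.05][:,:2].min(0))
# chute check: bright chute points vs predicted
im=np.load('top.npz')['im'];b=P[200:247,270:312].reshape(-1,3);w=b-F0;n=w@N;s=w@S;y=w@v
k=(abs(n)<.006)&(s>.005)&(s<.075)&(abs(y)<.016);print('floor n',np.median(n[k]),k.sum())
k=(n>.03)&(n<.045)&(s>.07)&(s<.1);print('bridge y',y[k].min(),y[k].max(),'s',s[k].min(),s[k].max())
k=(n>.028)&(n<.04)&(s>.095)&(s<.122)&(abs(y)<.02);print('tongue y',np.percentile(y[k],[0,50,100]),s[k].max())
E
```

```text
g [0.5831273  0.01423441 0.110631  ] big [0.58222639 0.01417299 0.116646  ] seat [0.4715014  0.00662452 0.07638   ]
pre rot [ -8.77 -41.43 -22.54] then lin mm [-166.9 -597.5  211.2] | before-rot lin [-482.8 -440.7   45.9] target [0.5164 0.0097 0.1849]
vise top 1.4492686182474224 [0.40631333 0.10378108] [ 0.1690198  -0.25994898]
floor n 0.0012389509746912554 202
bridge y -0.03550134507263027 0.03154963422896868 s 0.08027097091263442 0.09963211049188872
tongue y [-1.31895115e-02 -9.83101842e-05  1.44411088e-02] 0.1216966621108116
```

Request:
jog_arm([
  {"linear":[-0.03,-0.028,0],"delta_rot":[0,0,0],"grip":0.06},
  {"linear":[-0.03,-0.028,0],"delta_rot":[0,0,0],"grip":0.06},
  {"linear":[-0.03,-0.028,0],"delta_rot":[0,0,0],"grip":0.06},
  {"linear":[-0.03,-0.028,0],"delta_rot":[0,0,0],"grip":0.06},
  {"linear":[-0.03,-0.028,0],"delta_rot":[0,0,0],"grip":0.06},
  {"linear":[-0.03,-0.028,0],"delta_rot":[0,0,0],"grip":0.06},
  {"linear":[-0.03,-0.028,0],"delta_rot":[0,0,0],"grip":0.06},
  {"linear":[-0.03,-0.028,0],"delta_rot":[0,0,0],"grip":0.06},
  {"linear":[-0.03,-0.028,0],"delta_rot":[0,0,0],"grip":0.06},
  {"linear":[-0.03,-0.028,0],"delta_rot":[0,0,0],"grip":0.06},
], newtons=50)

```text
t: 1.1
tool_pos: [0.3991, 0.2217, 0.2309]
tool_rot: [-0.539, -3.095, 0.0]
contact_force: [1.1, -0.8, 0.4]
opening: 0.06
grip_force: 0.0
```

Request:
jog_arm([
  {"linear":[-0.03,-0.028,0],"delta_rot":[0,0,0],"grip":0.06},
  {"linear":[-0.03,-0.028,0],"delta_rot":[0,0,0],"grip":0.06},
  {"linear":[-0.03,-0.028,0],"delta_rot":[0,0,0],"grip":0.06},
  {"linear":[-0.03,-0.028,0],"delta_rot":[0,0,0],"grip":0.06},
  {"linear":[0,0,0],"delta_rot":[-1.46,-6.9,-3.76],"grip":0.06},
  {"linear":[0,0,0],"delta_rot":[-1.46,-6.9,-3.76],"grip":0.06},
  {"linear":[0,0,0],"delta_rot":[-1.46,-6.9,-3.76],"grip":0.06},
  {"linear":[0,0,0],"delta_rot":[-1.46,-6.9,-3.76],"grip":0.06},
  {"linear":[0,0,0],"delta_rot":[-1.46,-6.9,-3.76],"grip":0.06},
  {"linear":[0,0,0],"delta_rot":[-1.46,-6.9,-3.76],"grip":0.06},
])

```text
t: 2.1
tool_pos: [0.4739, 0.0777, 0.2313]
tool_rot: [-0.086, 2.402, 0.033]
contact_force: [-0.1, 0.0, 0.1]
opening: 0.0601
grip_force: 0.0
```

```bash
python3 - <<'E'
from h import *
st(); g=sn(130,11); z=Rt(42)[:,2]; plan(g-.1*z,42)
E
```

```text
t 2.1 p [0.4739 0.0777 0.2313] s,n,y 67.7 158.1 70.7 q [-0.03 -0.88  2.41  0.09  0.88 -1.71] F [-0.1  0.   0.1] op 0.0601 gf 0.0
 rot [0.13 0.3  0.15] then lin mm [  2.9 -70.7  59.7] | before-rot lin [  3.4 -70.9  59.5] target [0.5164 0.0097 0.1849]
```

Request:
jog_arm([
  {"linear":[0.003,-0.035,0.01],"delta_rot":[0,0,0],"grip":0.06},
  {"linear":[0,-0.036,0.02],"delta_rot":[0,0,0],"grip":0.06},
  {"linear":[0,0,0.029],"delta_rot":[0,0,0],"grip":0.06},
  {"linear":[0,0,0.03],"delta_rot":[0,0,0],"grip":0.06},
  {"linear":[0,0,0.03],"delta_rot":[0,0,0],"grip":0.06},
  {"linear":[0,0,0],"delta_rot":[0,0,0],"grip":0.06},
])

```text
t: 2.7
tool_pos: [0.5543, 0.0123, 0.1341]
tool_rot: [-0.081, 2.418, 0.037]
contact_force: [-1.1, 0.6, -0.2]
opening: 0.06
grip_force: 0.0
```

```bash
python3 - <<'E'
from h import *
st(); plan(sn(130,11),42)
im,d,c=grab('scene'); a=im[165:275,215:325]; save(a,'pre.png',5)
E
```

```text
t 2.7 p [0.5543 0.0123 0.1341] s,n,y 109.8 42.3 -0.0 q [-0.21 -0.46  2.34  0.34  0.59 -2.06] F [-1.1  0.6 -0.2] op 0.06 gf 0.0
 rot [ 0.2  -0.61 -0.16] then lin mm [-5.8  0.  36.8] | before-rot lin [-6.1 -0.1 36.8] target [0.5831 0.0142 0.1106]
```

View pics/pre.png

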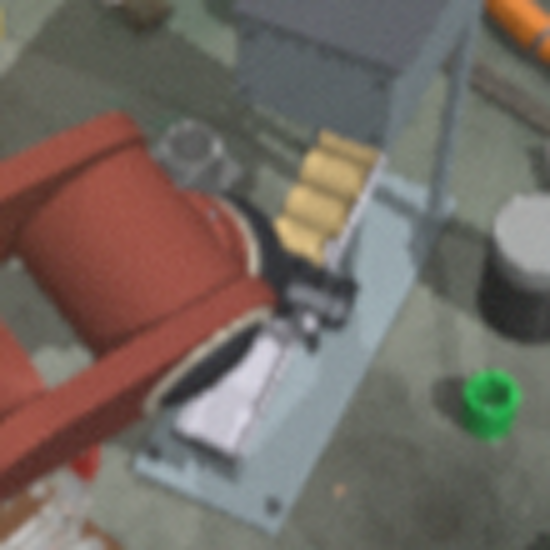

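Request:
jog_arm([
  {"linear":[-0.006,0,0.012],"delta_rot":[0,-0.6,0],"grip":0.06},
  {"linear":[0,0,0.013],"delta_rot":[0,0,0],"grip":0.06},
  {"linear":[0,0,0.012],"delta_rot":[0,0,0],"grip":0.06},
  {"linear":[0,0,0],"delta_rot":[0,0,0],"grip":0.06},
])

```text
t: 3.15
tool_pos: [0.5854, 0.0142, 0.118]
tool_rot: [-0.082, 2.396, 0.034]
contact_force: [-0.5, 0.1, 0.1]
opening: 0.0597
grip_force: 0.0
```

```bash
python3 - <<'E'
from h import *
st(); plan(sn(130,11),42)
E
```

```text
t 3.15 p [0.5854 0.0142 0.118 ] s,n,y 134.4 17.3 -0.2 q [-0.19 -0.33  2.29  0.38  0.49 -2.09] F [-0.5  0.1  0.1] op 0.0597 gf 0.0
 rot [ 0.09  0.64 -0.03] then lin mm [6.6 0.2 4. ] | before-rot lin [6.6 0.2 3.9] target [0.5831 0.0142 0.1106]
```

Request:
jog_arm([
  {"linear":[0.006,0,0.004],"delta_rot":[0,0.6,0],"grip":0.06},
  {"linear":[0,0,0],"delta_rot":[0,0,0],"grip":0.06},
  {"linear":[0,0,0],"delta_rot":[0,0,0],"grip":0.06},
])

```text
t: 3.45
tool_pos: [0.5836, 0.0138, 0.1111]
tool_rot: [-0.082, 2.406, 0.033]
contact_force: [0.2, 0.5, 0.1]
opening: 0.0601
grip_force: 0.0
```

```bash
python3 - <<'E'
from h import *
st(); plan(sn(130,11),42)
E
```

```text
t 3.45 p [0.5836 0.0138 0.1111] s,n,y 130.6 11.3 -0.4 q [-0.19 -0.32  2.29  0.37  0.49 -2.09] F [0.2 0.5 0.1] op 0.0601 gf 0.0
 rot [ 0.06  0.08 -0.04] then lin mm [0.7 0.4 0.1] | before-rot lin [0.7 0.4 0.1] target [0.5831 0.0142 0.1106]
```

Request:
jog_arm([
  {"linear":[0,0,0],"delta_rot":[0,0,0],"grip":0.045},
  {"linear":[0,0,0],"delta_rot":[0,0,0],"grip":0.036},
  {"linear":[0,0,0],"delta_rot":[0,0,0],"grip":0.028},
  {"linear":[0,0,0],"delta_rot":[0,0,0],"grip":0.025},
  {"linear":[0,0,0],"delta_rot":[0,0,0],"grip":0.02},
  {"linear":[0,0,0],"delta_rot":[0,0,0],"grip":0.02},
], newtons=50)

```text
t: 4.05
tool_pos: [0.5838, 0.0138, 0.111]
tool_rot: [-0.082, 2.407, 0.033]
contact_force: [-6.9, -2.1, 5.8]
opening: 0.0281
grip_force: 48.5
```

```bash
python3 - <<'E'
from h import *
st(); plan(sn(136,11.5),42); plan(sn(142.5,13),42);plan(sn(142,53),42)
E
```

```text
t 4.05 p [0.5838 0.0138 0.111 ] s,n,y 130.7 11.1 -0.5 q [-0.19 -0.32  2.29  0.37  0.49 -2.09] F [-6.9 -2.1  5.8] op 0.0281 gf 48.5
 rot [ 0.07  0.03 -0.01] then lin mm [-5.   0.5  1.8] | before-rot lin [-5.   0.5  1.8] target [0.5887 0.0146 0.113 ]
 rot [ 0.07  0.03 -0.01] then lin mm [-11.5   0.5   3.1] | before-rot lin [-11.5   0.5   3.1] target [0.5944 0.015  0.1164]
 rot [ 0.07  0.03 -0.01] then lin mm [-27.3   0.5 -33.6] | before-rot lin [-27.4   0.6 -33.6] target [0.5816 0.0141 0.1543]
```

Request:
jog_arm([
  {"linear":[-0.002,0,0],"delta_rot":[0,0,0],"grip":0.02},
  {"linear":[-0.002,0,0],"delta_rot":[0,0,0],"grip":0.02},
  {"linear":[-0.002,0,0],"delta_rot":[0,0,0],"grip":0.02},
  {"linear":[-0.002,0,0],"delta_rot":[0,0,0],"grip":0.02},
  {"linear":[-0.002,0,0],"delta_rot":[0,0,0],"grip":0.02},
  {"linear":[-0.002,0,0],"delta_rot":[0,0,0],"grip":0.02},
  {"linear":[-0.001,0,0],"delta_rot":[0,0,0],"grip":0.02},
])

```text
t: 4.75
tool_pos: [0.5929, 0.0146, 0.1186]
tool_rot: [-0.082, 2.409, 0.034]
contact_force: [-5.5, 0.0, 0.5]
opening: 0.0282
grip_force: 49.4
```

```bash
python3 - <<'E'
from h import *
st(); plan(sn(142,60),42);
im,d,c=grab('scene'); save(im[175:265,235:325],'drawn.png',5)
E
```

```text
t 4.75 p [0.5929 0.0146 0.1186] s,n,y 141.7 15.5 -0.3 q [-0.18 -0.31  2.26  0.36  0.5  -2.07] F [-5.5  0.   0.5] op 0.0282 gf 49.4
 rot [ 0.1  -0.07 -0.04] then lin mm [-18.3   0.3 -40.5] | before-rot lin [-18.3   0.4 -40.6] target [0.5794 0.014  0.1609]
```

View pics/drawn.png

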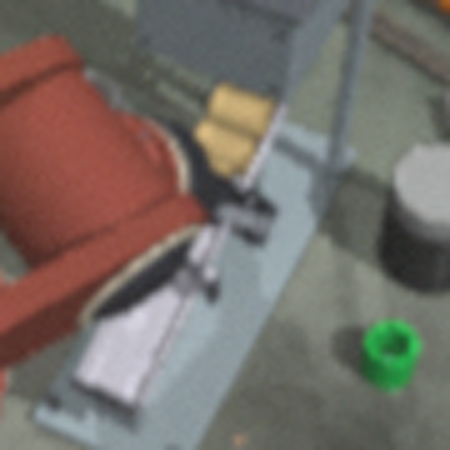

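Request:
jog_arm([
  {"linear":[-0.002,0,-0.004],"delta_rot":[0,0,0],"grip":0.02},
  {"linear":[-0.003,0,-0.006],"delta_rot":[0,0,0],"grip":0.02},
  {"linear":[-0.003,0,-0.006],"delta_rot":[0,0,0],"grip":0.02},
  {"linear":[-0.003,0,-0.006],"delta_rot":[0,0,0],"grip":0.02},
  {"linear":[-0.003,0,-0.008],"delta_rot":[0,0,0],"grip":0.02},
  {"linear":[-0.003,0,-0.008],"delta_rot":[0,0,0],"grip":0.02},
  {"linear":[0,0,-0.02],"delta_rot":[0,0,0],"grip":0.02},
  {"linear":[0,0,-0.03],"delta_rot":[0,0,0],"grip":0.02},
  {"linear":[0,0,-0.03],"delta_rot":[0,0,0],"grip":0.02},
  {"linear":[0,0,0],"delta_rot":[0,0,0],"grip":0.02},
])

```text
t: 5.8
tool_pos: [0.5278, 0.0093, 0.2243]
tool_rot: [-0.082, 2.397, 0.03]
contact_force: [0.5, -1.3, -0.3]
opening: 0.0283
grip_force: 49.5
```

```bash
python3 - <<'E'
from h import *
st()
plan(np.array([.49,-.249,.016]),0,lab='tray')
im,d,c=grab('scene'); save(im[150:280,215:345],'out.png',4)
im,d,c=grab('top'); P=pts(d,c); a=P[265:345,335:385].reshape(-1,3); a=a[(a[:,2]>.03)&(a[:,2]<.4)]; print('vise',a.min(0),a.max(0))
E
```

```text
t 5.8 p [0.5278 0.0093 0.2243] s,n,y 112.3 136.2 -1.2 q [-0.23 -0.69  2.33  0.28  0.8  -1.99] F [ 0.5 -1.3 -0.3] op 0.0283 gf 49.5
tray rot [-0.09 42.57  0.  ] then lin mm [  55.3 -255.1  208.3] | before-rot lin [ 181.8 -254.8  116.3] target [ 0.49  -0.249  0.016]
vise [ 0.16914534 -0.25946446  0.03004232] [ 0.40637883 -0.14932795  0.12922638]
```

View pics/out.png

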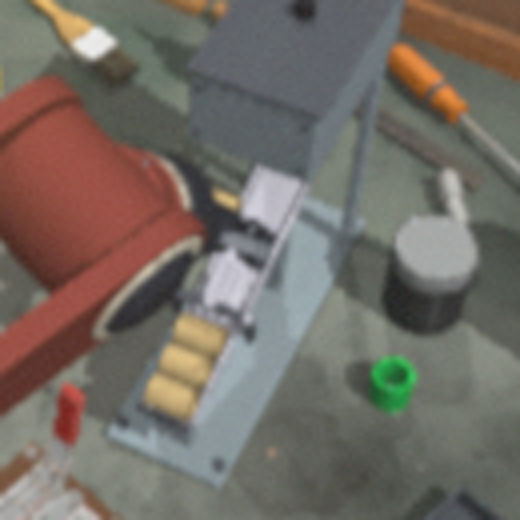

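The picture shows the three small bushes stacked at the stop around (175,375) and the oversized bush held behind the finger at (225,200). Next is the tray.

Request:
jog_arm([
  {"linear":[0,-0.025,0],"delta_rot":[0,0,0],"grip":0.02},
  {"linear":[0,-0.04,0],"delta_rot":[0,0,0],"grip":0.02},
  {"linear":[0,-0.04,0],"delta_rot":[0,0,0],"grip":0.02},
  {"linear":[0,-0.04,0],"delta_rot":[0,0,0],"grip":0.02},
  {"linear":[0,-0.04,0],"delta_rot":[0,0,0],"grip":0.02},
  {"linear":[0,-0.04,0],"delta_rot":[0,0,0],"grip":0.02},
  {"linear":[0,-0.03,0],"delta_rot":[0,0,0],"grip":0.02},
  {"linear":[0,0,0],"delta_rot":[0,8.5,0],"grip":0.02},
  {"linear":[0,0,0],"delta_rot":[0,8.5,0],"grip":0.02},
  {"linear":[0,0,0],"delta_rot":[0,8.5,0],"grip":0.02},
])

```text
t: 6.9
tool_pos: [0.5442, -0.2456, 0.2162]
tool_rot: [-0.094, 2.86, 0.016]
contact_force: [-0.4, 1.1, -0.6]
opening: 0.0286
grip_force: 49.7
```

Request:
jog_arm([
  {"linear":[0,0,0],"delta_rot":[0,8.5,0],"grip":0.02},
  {"linear":[0,0,0],"delta_rot":[0,8.5,0],"grip":0.02},
  {"linear":[0,0,0],"delta_rot":[0,0,0],"grip":0.02},
])

```text
t: 7.2
tool_pos: [0.547, -0.2439, 0.2146]
tool_rot: [0.111, -3.127, -0.006]
contact_force: [0.9, -0.5, -1.3]
opening: 0.0282
grip_force: 49.7
```

```bash
python3 - <<'E'
from h import *
st()
plan(np.array([.49,-.249,.017]),0,lab='tray')
E
```

```text
t 7.2 p [ 0.547  -0.2439  0.2146] s,n,y 111.2 126.4 -255.1 q [-0.54  0.01  1.68 -0.    1.46 -2.18] F [ 0.9 -0.5 -1.3] op 0.0282 gf 49.7
tray rot [ 0.23 -0.7   0.18] then lin mm [ 57.2  -1.2 197.6] | before-rot lin [ 54.8  -1.8 198.3] target [ 0.49  -0.249  0.017]
```

Request:
jog_arm([
  {"linear":[0.028,-0.001,0.02],"delta_rot":[0,-0.7,0],"grip":0.02},
  {"linear":[0.028,0,0.04],"delta_rot":[0,0,0],"grip":0.02},
  {"linear":[0,0,0.045],"delta_rot":[0,0,0],"grip":0.02},
  {"linear":[0,0,0.04],"delta_rot":[0,0,0],"grip":0.02},
  {"linear":[0,0,0.03],"delta_rot":[0,0,0],"grip":0.02},
  {"linear":[0,0,0.015],"delta_rot":[0,0,0],"grip":0.02},
  {"linear":[0,0,0],"delta_rot":[0,0,0],"grip":0.02},
  {"linear":[0,0,0],"delta_rot":[0,0,0],"grip":0.02},
])

```text
t: 8.0
tool_pos: [0.4898, -0.2496, 0.0288]
tool_rot: [-0.107, 3.134, 0.001]
contact_force: [-0.5, 0.0, -0.8]
opening: 0.0285
grip_force: 49.7
```

```bash
python3 - <<'E'
from h import *
st()
plan(np.array([.49,-.249,.017]),0,lab='tray')
E
```

```text
t 8.0 p [ 0.4898 -0.2496  0.0288] s,n,y -0.9 -32.5 -256.9 q [-0.61  0.09  1.94  0.    1.11 -2.25] F [-0.5  0.  -0.8] op 0.0285 gf 49.7
tray rot [ 0.04  0.32 -0.  ] then lin mm [-0.2  0.6 11.8] | before-rot lin [-0.1  0.6 11.8] target [ 0.49  -0.249  0.017]
```

Request:
jog_arm([
  {"linear":[0,0,0.006],"delta_rot":[0,0,0],"grip":0.02},
  {"linear":[0,0,0.005],"delta_rot":[0,0,0],"grip":0.02},
  {"linear":[0,0,0],"delta_rot":[0,0,0],"grip":0.02},
  {"linear":[0,0,0],"delta_rot":[0,0,0],"grip":0.032},
  {"linear":[0,0,0],"delta_rot":[0,0,0],"grip":0.04},
  {"linear":[0,0,0],"delta_rot":[0,0,0],"grip":0.045},
  {"linear":[0,0,-0.01],"delta_rot":[0,0,0],"grip":0.045},
  {"linear":[0,0,-0.03],"delta_rot":[0,0,0],"grip":0.045},
  {"linear":[0,0,-0.04],"delta_rot":[0,0,0],"grip":0.06},
  {"linear":[0,0,-0.04],"delta_rot":[0,0,0],"grip":0.06},
])

```text
t: 9.0
tool_pos: [0.4885, -0.2491, 0.1387]
tool_rot: [-0.107, 3.136, 0.003]
contact_force: [0.2, -0.8, -0.1]
opening: 0.06
grip_force: 0.0
```

```bash
python3 - <<'E'
from h import *
st()
im,d,c=grab('scene'); P=pts(d,c); hsv=cv2.cvtColor(im,cv2.COLOR_RGB2HSV)
br=(hsv[...,1]>90)&(hsv[...,0]>12)&(hsv[...,0]<28)&(hsv[...,2]>70)
b=br&(abs(P[...,0]-.485)<.07)&(abs(P[...,1]+.246)<.07)&(P[...,2]<.06);print('big',b.sum(),np.median(P[b],0),P[b].max(0),P[b].min(0))
w=P-F0; s=w@S*1e3;n=w@N*1e3;y=w@v*1e3
b=br&(s>-5)&(s<95)&(abs(y)<25)&(n>5)&(n<35);print('small',b.sum(),np.percentile(s[b],[2,50,98]),np.percentile(y[b],[2,50,98]),np.percentile(n[b],[2,98]))
z=Rt(18)[:,2];plan(sn(13,9)-.1*z,18,lab='preA')
save(im[150:330,230:380],'tray.png',3)
E
```

```text
t 9.0 p [ 0.4885 -0.2491  0.1387] s,n,y 31.9 72.4 -256.3 q [-0.61 -0.06  1.88  0.    1.32 -2.25] F [ 0.2 -0.8 -0.1] op 0.06 gf 0.0
big 110 [ 0.48230413 -0.24791897  0.03412875] [ 0.49836954 -0.23415147  0.04191411] [ 0.47177585 -0.26213636  0.01899122]
small 49 [ 2.58765181  8.85156898 18.41510331] [-17.60559427  -6.81586009  12.41868825] [15.63515076 28.70020663]
preA rot [ -0.37 -17.19   0.09] then lin mm [ 25.3 259.2 -29.4] | before-rot lin [ 32.7 259.1 -22.4] target [0.4419 0.0046 0.1677]
```

View pics/tray.png

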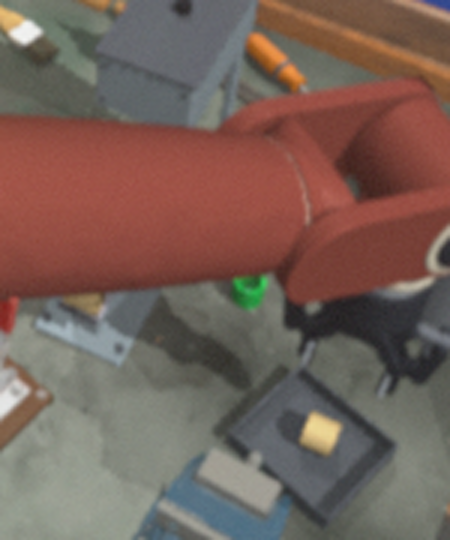

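The big bush lies in the tray at about (320,433) in the crop, measured at (0.482, -0.248). Now the first small bush.

Request:
jog_arm([
  {"linear":[0.003,0.02,-0.04],"delta_rot":[0,0,0],"grip":0.06},
  {"linear":[0.005,0.04,-0.02],"delta_rot":[0,0,0],"grip":0.06},
  {"linear":[0.005,0.04,0],"delta_rot":[0,0,0],"grip":0.06},
  {"linear":[0.005,0.04,0],"delta_rot":[0,0,0],"grip":0.06},
  {"linear":[0.005,0.04,0],"delta_rot":[0,0,0],"grip":0.06},
  {"linear":[0.005,0.04,0],"delta_rot":[0,0,0],"grip":0.06},
  {"linear":[0.005,0.04,0],"delta_rot":[0,0,0],"grip":0.06},
  {"linear":[0,0,0],"delta_rot":[0,-8.5,0],"grip":0.06},
  {"linear":[0,0,0],"delta_rot":[0,-8.5,0],"grip":0.06},
  {"linear":[0,0,0],"delta_rot":[0,0,0],"grip":0.06},
])

```text
t: 10.05
tool_pos: [0.4351, 0.0085, 0.1957]
tool_rot: [-0.097, 2.839, 0.017]
contact_force: [-0.6, -0.2, -0.2]
opening: 0.0601
grip_force: 0.0
```

```bash
python3 - <<'E'
from h import *
st()
z=Rt(18)[:,2];plan(sn(13,9)-.06*z,18,lab='preA')
E
```

```text
t 10.05 p [0.4351 0.0085 0.1957] s,n,y 15.4 137.6 4.4 q [-0.21 -0.66  2.26  0.09  1.26 -1.86] F [-0.6 -0.2 -0.2] op 0.0601 gf 0.0
preA rot [ 0.09 -0.73  0.01] then lin mm [ 2.4 -4.4 68.6] | before-rot lin [ 1.5 -4.5 68.7] target [0.4542 0.0054 0.1296]
```

Request:
jog_arm([
  {"linear":[0.002,-0.004,0.02],"delta_rot":[0,-0.7,0],"grip":0.06},
  {"linear":[0,0,0.025],"delta_rot":[0,0,0],"grip":0.06},
  {"linear":[0,0,0.022],"delta_rot":[0,0,0],"grip":0.06},
  {"linear":[0,0,0],"delta_rot":[0,0,0],"grip":0.06},
])

```text
t: 10.45
tool_pos: [0.4556, 0.0051, 0.13]
tool_rot: [-0.096, 2.835, 0.019]
contact_force: [-0.0, 0.1, -0.5]
opening: 0.06
grip_force: 0.0
```

```bash
python3 - <<'E'
from h import *
st(); plan(sn(12.5,9),18,lab='A')
for nm in('scene','top'):
    im,d,c=grab(nm); P=pts(d,c); hsv=cv2.cvtColor(im,cv2.COLOR_RGB2HSV)
    br=(hsv[...,1]>90)&(hsv[...,0]>12)&(hsv[...,0]<28)&(hsv[...,2]>70)
    w=P-F0; s=w@S*1e3;n=w@N*1e3;y=w@v*1e3
    b=br&(s>-5)&(s<95)&(abs(y)<25)&(n>5)&(n<35);print(nm,b.sum(),np.percentile(s[b],[2,50,98]).round(1),np.percentile(y[b],[2,50,98]).round(1),'n',np.percentile(n[b],[2,98]).round(1))
    for a in range(0,80,6):
        k=b&(s>=a)&(s<a+6)
        if k.sum()>3: print(a+3,round(np.percentile(n[k],90),1),np.percentile(y[k],[3,97]).round(1),end='; ')
    print()
E
```

```text
t 10.45 p [0.4556 0.0051 0.13  ] s,n,y 14.4 68.9 -0.4 q [-0.2  -0.53  2.29  0.09  1.09 -1.87] F [-0.   0.1 -0.5] op 0.06 gf 0.0
A rot [ 0.17 -0.52 -0.07] then lin mm [ 1.9  0.4 59.9] | before-rot lin [ 1.4  0.2 60. ] target [0.4723 0.0067 0.0724]
scene 90 [ 2.5 13.  70.7] [-16.1  -3.   13.5] n [17.3 29. ]
3 25.1 [-15.2  10.9]; 9 26.6 [-16.2  12.1]; 15 29.0 [-15.9  13.7]; 21 25.6 [-11.8  12.1]; 69 26.8 [-14.6  -3. ]; 
top 239 [ 7.9 43.9 75.6] [-15.2   0.8  16.4] n [15.3 31.3]
9 27.8 [-6.4 14.5]; 15 31.2 [-16.5  14.3]; 21 29.4 [-16.4  14. ]; 27 24.3 [-14.2  13.6]; 33 27.3 [-14.1  14.8]; 39 28.4 [-14.2  15.5]; 45 29.3 [-14.5  16.7]; 51 25.7 [-14.7  16.1]; 57 26.7 [-13.8  14.9]; 63 29.8 [-14.6  15.9]; 69 29.4 [-15.   14.3]; 75 28.8 [-15.1  16.1];
```

Request:
jog_arm([
  {"linear":[0.002,0,0.02],"delta_rot":[0,-0.5,0],"grip":0.06},
  {"linear":[0,0,0.02],"delta_rot":[0,0,0],"grip":0.06},
  {"linear":[0,0,0.013],"delta_rot":[0,0,0],"grip":0.06},
  {"linear":[0,0,0.006],"delta_rot":[0,0,0],"grip":0.06},
  {"linear":[0,0,0],"delta_rot":[0,0,0],"grip":0.06},
  {"linear":[0,0,0],"delta_rot":[0,0,0],"grip":0.06},
])

```text
t: 11.15
tool_pos: [0.4741, 0.0061, 0.0777]
tool_rot: [-0.096, 2.817, 0.017]
contact_force: [0.9, -0.2, 0.2]
opening: 0.06
grip_force: 0.0
```

```bash
python3 - <<'E'
from h import *
st(); plan(sn(12.5,9.5),18,lab='A')
E
```

```text
t 11.15 p [0.4741 0.0061 0.0777] s,n,y 15.8 13.4 -0.7 q [-0.19 -0.41  2.3   0.1   0.93 -1.88] F [ 0.9 -0.2  0.2] op 0.06 gf 0.0
A rot [ 0.06  0.53 -0.01] then lin mm [3.3 0.7 3.9] | before-rot lin [3.4 0.7 3.9] target [0.4721 0.0067 0.0729]
```

Request:
jog_arm([
  {"linear":[0.003,0.0005,0.004],"delta_rot":[0,0.5,0],"grip":0.06},
  {"linear":[0,0,0],"delta_rot":[0,0,0],"grip":0.06},
  {"linear":[0,0,0],"delta_rot":[0,0,0],"grip":0.06},
])

```text
t: 11.45
tool_pos: [0.4716, 0.0067, 0.0717]
tool_rot: [-0.096, 2.827, 0.017]
contact_force: [-0.1, -0.2, 0.3]
opening: 0.0601
grip_force: 0.0
```

```bash
python3 - <<'E'
from h import *
st(); plan(sn(12.5,9.5),18,lab='A')
E
```

```text
t 11.45 p [0.4716 0.0067 0.0717] s,n,y 11.7 8.5 0.1 q [-0.19 -0.4   2.31  0.1   0.93 -1.88] F [-0.1 -0.2  0.3] op 0.0601 gf 0.0
A rot [ 0.08 -0.06 -0.01] then lin mm [-0.8 -0.1 -1. ] | before-rot lin [-0.8 -0.1 -1. ] target [0.4721 0.0067 0.0729]
```

Now close on it, then lift along the chute normal (tool -z).

Request:
jog_arm([
  {"linear":[-0.001,0,-0.001],"delta_rot":[0,0,0],"grip":0.048},
  {"linear":[0,0,0],"delta_rot":[0,0,0],"grip":0.04},
  {"linear":[0,0,0],"delta_rot":[0,0,0],"grip":0.034},
  {"linear":[0,0,0],"delta_rot":[0,0,0],"grip":0.028},
  {"linear":[0,0,0],"delta_rot":[0,0,0],"grip":0.026},
  {"linear":[0,0,0],"delta_rot":[0,0,0],"grip":0.026},
], newtons=40)

```text
t: 12.05
tool_pos: [0.4725, 0.0066, 0.0733]
tool_rot: [-0.097, 2.827, 0.017]
contact_force: [-4.0, -0.3, 5.6]
opening: 0.0343
grip_force: 39.4
```

```bash
python3 - <<'E'
from h import *
st()
E
```

```text
t 12.05 p [0.4725 0.0066 0.0733] s,n,y 13.0 9.8 -0.1 q [-0.19 -0.4   2.3   0.1   0.93 -1.88] F [-4.  -0.3  5.6] op 0.0343 gf 39.4
```

Request:
jog_arm([
  {"linear":[0,0,-0.004],"delta_rot":[0,0,0],"grip":0.026},
  {"linear":[0,0,-0.006],"delta_rot":[0,0,0],"grip":0.026},
  {"linear":[0,0,-0.01],"delta_rot":[0,0,0],"grip":0.026},
  {"linear":[0,0,-0.02],"delta_rot":[0,0,0],"grip":0.026},
  {"linear":[0,0,-0.03],"delta_rot":[0,0,0],"grip":0.026},
  {"linear":[0,0,-0.03],"delta_rot":[0,0,0],"grip":0.026},
  {"linear":[0,0,0],"delta_rot":[0,9,0],"grip":0.026},
  {"linear":[0,0,0],"delta_rot":[0,9,0],"grip":0.026},
  {"linear":[0,0,0],"delta_rot":[0,0,0],"grip":0.026},
])

```text
t: 12.95
tool_pos: [0.443, 0.0045, 0.168]
tool_rot: [-0.108, 3.13, 0.003]
contact_force: [-0.4, -0.0, -0.9]
opening: 0.0343
grip_force: 40.5
```

```bash
cat >> h.py <<'E'
def small():
    im,d,c=grab('scene'); P=pts(d,c); hsv=cv2.cvtColor(im,cv2.COLOR_RGB2HSV)
    br=(hsv[...,1]>90)&(hsv[...,0]>12)&(hsv[...,0]<28)&(hsv[...,2]>70)
    w=P-F0; s=w@S*1e3;n=w@N*1e3;y=w@v*1e3
    b=br&(s>-5)&(s<95)&(abs(y)<25)&(n>5)&(n<35);print('chute bronze px',b.sum(),'s',np.percentile(s[b],[2,50,98]).round(1) if b.sum() else '')
    return im,P,br
BY=3.0; BC=np.array([.4842,.2945,0]); bx=np.array([np.cos(np.radians(BY)),np.sin(np.radians(BY)),0])
def pocket(i,z): return BC+(-.032,.032)[i]*bx+z*Zw
E
python3 - <<'E'
from h import *
st(); im,P,br=small()
plan(pocket(1,.09),0,BY,lab='P1'); plan(pocket(1,.03),0,BY,lab='P1')
# block edges refined by pocket centroids in the stored top/scene pictures
for nm in('top','scene'):
    Z=np.load(nm+'.npz'); print(nm)
save(im[170:310,110:310],'held.png',4)
E
```

```text
t 12.95 p [0.443  0.0045 0.168 ] s,n,y 14.1 109.0 -0.2 q [-0.16 -0.37  2.09  0.    1.41 -1.8 ] F [-0.4 -0.  -0.9] op 0.0343 gf 40.5
chute bronze px 112 s [ 3.  16.3 42.4]
P1 rot [0.13 0.65 0.95] then lin mm [-89.4 287.2  77.5] | before-rot lin [-93.2 285.5  79.1] target [0.5162 0.2962 0.09  ]
P1 rot [0.13 0.65 0.95] then lin mm [-89.4 287.2 137.5] | before-rot lin [-92.6 285.4 139.1] target [0.5162 0.2962 0.03  ]
top
scene
```

View pics/held.png

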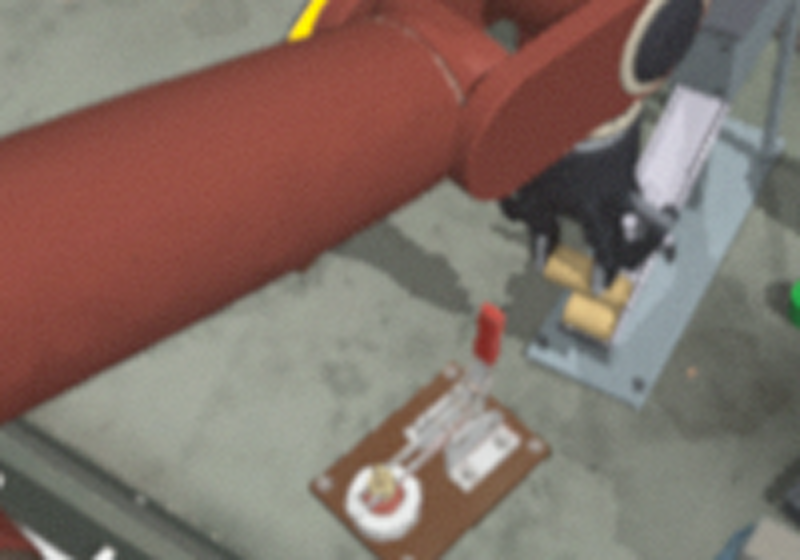

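Request:
jog_arm([
  {"linear":[-0.008,0.02,0],"delta_rot":[0,0.7,0.9],"grip":0.026},
  {"linear":[-0.012,0.038,0],"delta_rot":[0,0,0],"grip":0.026},
  {"linear":[-0.012,0.038,0],"delta_rot":[0,0,0],"grip":0.026},
  {"linear":[-0.012,0.038,0],"delta_rot":[0,0,0],"grip":0.026},
  {"linear":[-0.012,0.038,0],"delta_rot":[0,0,0],"grip":0.026},
  {"linear":[-0.012,0.038,0],"delta_rot":[0,0,0],"grip":0.026},
  {"linear":[-0.012,0.038,0],"delta_rot":[0,0,0],"grip":0.026},
  {"linear":[-0.009,0.038,0.03],"delta_rot":[0,0,0],"grip":0.026},
  {"linear":[0,0,0.045],"delta_rot":[0,0,0],"grip":0.026},
  {"linear":[0,0,0],"delta_rot":[0,0,0],"grip":0.026},
])

```text
t: 14.0
tool_pos: [0.5092, 0.2935, 0.0867]
tool_rot: [0.085, -3.129, 0.004]
contact_force: [-2.2, -0.6, -2.0]
opening: 0.0343
grip_force: 40.5
```

```bash
python3 - <<'E'
from h import *
st(); plan(pocket(1,.032),0,BY,lab='P1')
im,d,c=grab('top'); P=pts(d,c); hsv=cv2.cvtColor(im,cv2.COLOR_RGB2HSV)
# pocket floor (z~18mm) and held bush in the top view
near=(abs(P[...,0]-.484)<.055)&(abs(P[...,1]-.294)<.038)
fl=near&(P[...,2]<.0225)&(P[...,2]>.012)
for l,k in (('p0',fl&(P[...,0]<.484)),('p1',fl&(P[...,0]>.484))): print(l,k.sum(),P[k].min(0).round(3),P[k].max(0).round(3)) if k.sum()>3 else 0
save(im[185:275,165:255],'overp.png',5)
E
```

```text
t 14.0 p [0.5092 0.2935 0.0867] s,n,y 70.6 5.2 283.7 q [ 0.4   0.1   1.81  0.    1.24 -1.23] F [-2.2 -0.6 -2. ] op 0.0343 gf 40.5
P1 rot [-0.13 -0.64  0.11] then lin mm [-7.   2.3 54.7] | before-rot lin [-7.6  2.4 54.6] target [0.5162 0.2962 0.032 ]
```

View pics/overp.png

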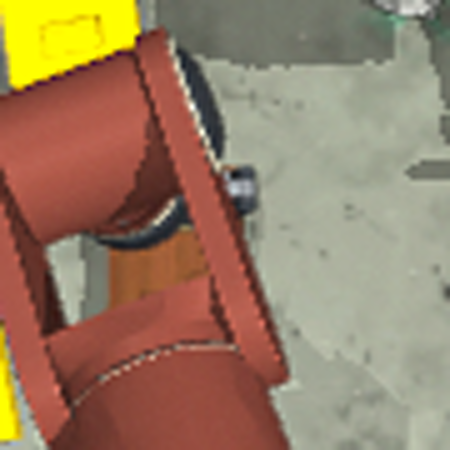

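The top view is blocked by the arm, with only brown wood visible at about (160,270). The initial block measurement, good to about 1.5 mm, is enough, so I'll descend.

Request:
jog_arm([
  {"linear":[-0.007,0.0025,0.02],"delta_rot":[0,-0.6,0],"grip":0.026},
  {"linear":[0,0,0.02],"delta_rot":[0,0,0],"grip":0.026},
  {"linear":[0,0,0.008],"delta_rot":[0,0,0],"grip":0.026},
  {"linear":[0,0,0],"delta_rot":[0,0,0],"grip":0.026},
  {"linear":[0,0,0],"delta_rot":[0,0,0],"grip":0.026},
])

```text
t: 14.55
tool_pos: [0.5232, 0.298, 0.0475]
tool_rot: [-0.081, 3.127, 0.005]
contact_force: [-0.1, 0.0, -0.7]
opening: 0.0344
grip_force: 40.5
```

```bash
python3 - <<'E'
from h import *
st(); plan(pocket(1,.0305),0,BY,lab='P1')
E
```

```text
t 14.55 p [0.5232 0.298  0.0475] s,n,y 72.0 -36.6 287.2 q [ 0.4   0.17  1.81 -0.    1.15 -1.23] F [-0.1  0.  -0.7] op 0.0344 gf 40.5
P1 rot [ 0.15  0.78 -0.02] then lin mm [ 7.1 -1.4 17. ] | before-rot lin [ 7.4 -1.5 16.9] target [0.5162 0.2962 0.0305]
```

Request:
jog_arm([
  {"linear":[0.007,-0.0015,0.008],"delta_rot":[0,0.7,0],"grip":0.026},
  {"linear":[0,0,0.004],"delta_rot":[0,0,0],"grip":0.026},
  {"linear":[0,0,0],"delta_rot":[0,0,0],"grip":0.026},
  {"linear":[0,0,0],"delta_rot":[0,0,0],"grip":0.026},
  {"linear":[0,0,0],"delta_rot":[0,0,0],"grip":0.026},
])

```text
t: 15.05
tool_pos: [0.5156, 0.2963, 0.0335]
tool_rot: [0.083, -3.14, -0.003]
contact_force: [-1.1, 0.3, -0.3]
opening: 0.034
grip_force: 40.5
```

```bash
python3 - <<'E'
from h import *
st(); plan(pocket(1,.0305),0,BY,lab='P1')
E
```

```text
t 15.05 p [0.5156 0.2963 0.0335] s,n,y 60.4 -47.4 286.0 q [ 0.4   0.18  1.82  0.    1.14 -1.23] F [-1.1  0.3 -0.3] op 0.034 gf 40.5
P1 rot [ 0.1  -0.04  0.02] then lin mm [-0.5 -0.1  3. ] | before-rot lin [-0.5 -0.1  3. ] target [0.5162 0.2962 0.0305]
```

Request:
jog_arm([
  {"linear":[0,0,0.0015],"delta_rot":[0,0,0],"grip":0.026},
  {"linear":[0,0,0.0015],"delta_rot":[0,0,0],"grip":0.026},
  {"linear":[0,0,0],"delta_rot":[0,0,0],"grip":0.026},
])

```text
t: 15.35
tool_pos: [0.5156, 0.2962, 0.0304]
tool_rot: [0.083, -3.14, -0.003]
contact_force: [0.3, -0.1, -1.7]
opening: 0.0343
grip_force: 40.5
```

```bash
python3 - <<'E'
from h import *
st()
E
```

```text
t 15.35 p [0.5156 0.2962 0.0304] s,n,y 59.4 -50.4 285.9 q [ 0.4   0.19  1.82  0.    1.13 -1.23] F [ 0.3 -0.1 -1.7] op 0.0343 gf 40.5
```

Request:
jog_arm([
  {"linear":[0,0,0.001],"delta_rot":[0,0,0],"grip":0.026},
  {"linear":[0,0,0],"delta_rot":[0,0,0],"grip":0.037},
  {"linear":[0,0,0],"delta_rot":[0,0,0],"grip":0.045},
  {"linear":[0,0,0],"delta_rot":[0,0,0],"grip":0.055},
  {"linear":[0,0,0],"delta_rot":[0,0,0],"grip":0.06},
  {"linear":[0,0,-0.02],"delta_rot":[0,0,0],"grip":0.06},
  {"linear":[0,0,-0.04],"delta_rot":[0,0,0],"grip":0.06},
  {"linear":[0,0,-0.04],"delta_rot":[0,0,0],"grip":0.06},
  {"linear":[0,0,-0.04],"delta_rot":[0,0,0],"grip":0.06},
  {"linear":[0,0,0],"delta_rot":[0,0,0],"grip":0.06},
])

```text
t: 16.35
tool_pos: [0.5195, 0.2976, 0.1775]
tool_rot: [-0.083, 3.129, 0.01]
contact_force: [1.0, 0.3, 0.4]
opening: 0.0602
grip_force: 0.0
```

```bash
cat >> h.py <<'E'
def onblock():
    for nm in('scene','top'):
        im,d,c=grab(nm);P=pts(d,c);hsv=cv2.cvtColor(im,cv2.COLOR_RGB2HSV)
        br=(hsv[...,1]>90)&(hsv[...,0]>14)&(hsv[...,0]<28)&(hsv[...,2]>100)&(P[...,2]>.027)&(P[...,2]<.06)
        for i in(0,1):
            k=br&(np.linalg.norm((P-pocket(i,0))[...,:2],axis=-1)<.03)
            if k.sum()>5: q=P[k]; print(nm,'pocket',i,k.sum(),'min',q.min(0).round(3),'max',q.max(0).round(3),'mid-pocket',((q.min(0)+q.max(0))/2-pocket(i,0))[:2].round(4))
E
python3 - <<'E'
from h import *
st(); onblock(); small(); z=Rt(18)[:,2];plan(sn(13,9.5)-.1*z,18,lab='preB')
E
```

```text
t 16.35 p [0.5195 0.2976 0.1775] s,n,y 108.6 88.3 287.0 q [ 0.4   0.02  1.74  0.    1.37 -1.23] F [1.  0.3 0.4] op 0.0602 gf 0.0
scene pocket 1 86 min [0.502 0.275 0.027] max [0.536 0.326 0.051] mid-pocket [0.0028 0.0044]
top pocket 1 36 min [0.505 0.291 0.029] max [0.525 0.316 0.052] mid-pocket [-0.0013  0.0072]
chute bronze px 160 s [ 2.9 24.8 44.8]
preB rot [ -0.06 -18.09  -0.89] then lin mm [  88.9 -285.5  -28.1] | before-rot lin [  88.8 -286.9    0.5] target [0.4418 0.0046 0.1682]
```

Request:
jog_arm([
  {"linear":[0.008,-0.025,-0.02],"delta_rot":[0,0,-0.9],"grip":0.06},
  {"linear":[0.012,-0.038,0],"delta_rot":[0,0,0],"grip":0.06},
  {"linear":[0.012,-0.038,0],"delta_rot":[0,0,0],"grip":0.06},
  {"linear":[0.012,-0.038,0],"delta_rot":[0,0,0],"grip":0.06},
  {"linear":[0.012,-0.038,0],"delta_rot":[0,0,0],"grip":0.06},
  {"linear":[0.012,-0.038,0],"delta_rot":[0,0,0],"grip":0.06},
  {"linear":[0.012,-0.038,0],"delta_rot":[0,0,0],"grip":0.06},
  {"linear":[0.008,-0.034,0],"delta_rot":[0,0,0],"grip":0.06},
  {"linear":[0,0,0],"delta_rot":[0,-8.5,0],"grip":0.06},
  {"linear":[0,0,0],"delta_rot":[0,-8.5,0],"grip":0.06},
])

```text
t: 17.5
tool_pos: [0.4469, 0.0028, 0.1868]
tool_rot: [-0.094, 2.844, 0.018]
contact_force: [0.2, 0.8, 0.0]
opening: 0.0598
grip_force: 0.0
```

Request:
jog_arm([
  {"linear":[0,0,0],"delta_rot":[0,-1,0],"grip":0.06},
  {"linear":[0,0,0],"delta_rot":[0,0,0],"grip":0.06},
  {"linear":[0,0,0],"delta_rot":[0,0,0],"grip":0.06},
])

```text
t: 17.8
tool_pos: [0.4474, 0.0038, 0.189]
tool_rot: [-0.097, 2.829, 0.018]
contact_force: [0.2, -0.1, -0.0]
opening: 0.0601
grip_force: 0.0
```

```bash
python3 - <<'E'
from h import *
st(); z=Rt(18)[:,2];plan(sn(12.5,9.5)-.03*z,18,lab='preB')
E
```

```text
t 17.8 p [0.4474 0.0038 0.189 ] s,n,y 24.7 127.6 -1.2 q [-0.21 -0.62  2.25  0.09  1.22 -1.87] F [ 0.2 -0.1 -0. ] op 0.0601 gf 0.0
preB rot [ 0.11 -0.17  0.  ] then lin mm [12.2  1.2 88.1] | before-rot lin [12.   1.  88.1] target [0.4629 0.006  0.1014]
```

Request:
jog_arm([
  {"linear":[0.012,0.001,0.02],"delta_rot":[0,0,0],"grip":0.06},
  {"linear":[0,0,0.034],"delta_rot":[0,0,0],"grip":0.06},
  {"linear":[0,0,0.034],"delta_rot":[0,0,0],"grip":0.06},
  {"linear":[0,0,0],"delta_rot":[0,0,0],"grip":0.06},
  {"linear":[0,0,0],"delta_rot":[0,0,0],"grip":0.06},
  {"linear":[0,0,0],"delta_rot":[0,0,0],"grip":0.06},
])

```text
t: 18.4
tool_pos: [0.4641, 0.0058, 0.1037]
tool_rot: [-0.097, 2.825, 0.017]
contact_force: [-0.4, 0.0, 0.7]
opening: 0.0597
grip_force: 0.0
```

```bash
python3 - <<'E'
from h import *
st(); plan(sn(12.5,9.5),18,lab='B')
E
```

```text
t 18.4 p [0.4641 0.0058 0.1037] s,n,y 14.4 41.3 -0.3 q [-0.2  -0.48  2.3   0.1   1.01 -1.88] F [-0.4  0.   0.7] op 0.0597 gf 0.0
B rot [0.07 0.07 0.02] then lin mm [ 1.9  0.3 31.8] | before-rot lin [ 1.9  0.3 31.8] target [0.4721 0.0067 0.0729]
```

Request:
jog_arm([
  {"linear":[0.0015,0,0.012],"delta_rot":[0,0,0],"grip":0.06},
  {"linear":[0,0,0.012],"delta_rot":[0,0,0],"grip":0.06},
  {"linear":[0,0,0.007],"delta_rot":[0,0,0],"grip":0.06},
  {"linear":[0,0,0],"delta_rot":[0,0,0],"grip":0.06},
  {"linear":[0,0,0],"delta_rot":[0,0,0],"grip":0.06},
  {"linear":[0,0,0],"delta_rot":[0,0,0],"grip":0.06},
])

```text
t: 19.0
tool_pos: [0.4713, 0.0064, 0.0728]
tool_rot: [-0.096, 2.825, 0.017]
contact_force: [0.5, 0.3, 0.3]
opening: 0.06
grip_force: 0.0
```

```bash
python3 - <<'E'
from h import *
st(); plan(sn(12.7,9.7),18,lab='B')
E
```

```text
t 19.0 p [0.4713 0.0064 0.0728] s,n,y 11.7 9.6 -0.3 q [-0.19 -0.4   2.31  0.1   0.93 -1.88] F [0.5 0.3 0.3] op 0.06 gf 0.0
B rot [ 0.07  0.04 -0.01] then lin mm [-1.   0.3 -0.1] | before-rot lin [-1.   0.3 -0.1] target [0.4722 0.0067 0.0731]
```

Request:
jog_arm([
  {"linear":[-0.001,0,0],"delta_rot":[0,0,0],"grip":0.048},
  {"linear":[0,0,0],"delta_rot":[0,0,0],"grip":0.04},
  {"linear":[0,0,0],"delta_rot":[0,0,0],"grip":0.034},
  {"linear":[0,0,0],"delta_rot":[0,0,0],"grip":0.028},
  {"linear":[0,0,0],"delta_rot":[0,0,0],"grip":0.026},
  {"linear":[0,0,0],"delta_rot":[0,0,0],"grip":0.026},
], newtons=40)

```text
t: 19.6
tool_pos: [0.4719, 0.0065, 0.0727]
tool_rot: [-0.096, 2.827, 0.017]
contact_force: [-3.1, -1.3, 5.3]
opening: 0.0337
grip_force: 39.3
```

```bash
python3 - <<'E'
from h import *
st()
E
```

```text
t 19.6 p [0.4719 0.0065 0.0727] s,n,y 12.2 9.3 -0.2 q [-0.19 -0.4   2.31  0.1   0.93 -1.88] F [-3.1 -1.3  5.3] op 0.0337 gf 39.3
```

Request:
jog_arm([
  {"linear":[0,0,-0.004],"delta_rot":[0,0,0],"grip":0.026},
  {"linear":[0,0,-0.006],"delta_rot":[0,0,0],"grip":0.026},
  {"linear":[0,0,-0.01],"delta_rot":[0,0,0],"grip":0.026},
  {"linear":[0,0,-0.02],"delta_rot":[0,0,0],"grip":0.026},
  {"linear":[0,0,-0.03],"delta_rot":[0,0,0],"grip":0.026},
  {"linear":[0,0,-0.03],"delta_rot":[0,0,0],"grip":0.026},
  {"linear":[0,0,0],"delta_rot":[0,9,0],"grip":0.026},
  {"linear":[0,0,0],"delta_rot":[0,9,0],"grip":0.026},
  {"linear":[0,0,0],"delta_rot":[0,0.8,0],"grip":0.026},
  {"linear":[0,0,0],"delta_rot":[0,0,0],"grip":0.026},
])

```text
t: 20.6
tool_pos: [0.4407, 0.0045, 0.1665]
tool_rot: [0.108, -3.138, -0.003]
contact_force: [-0.8, 0.1, -1.1]
opening: 0.0341
grip_force: 40.4
```

```bash
python3 - <<'E'
from h import *
st(); small(); plan(pocket(0,.06),0,BY,lab='P0')
E
```

```text
t 20.6 p [0.4407 0.0045 0.1665] s,n,y 11.5 108.3 -0.1 q [-0.16 -0.37  2.09  0.    1.42 -1.8 ] F [-0.8  0.1 -1.1] op 0.0341 gf 40.4
chute bronze px 72 s [ 2.4 11.7 20. ]
P0 rot [ 0.12 -0.07  0.92] then lin mm [-27.1 287.3 106.4] | before-rot lin [-31.9 286.6 107. ] target [0.4522 0.2928 0.06  ]
```

Request:
jog_arm([
  {"linear":[-0.004,0.02,0],"delta_rot":[0,0,0.9],"grip":0.026},
  {"linear":[-0.004,0.038,0],"delta_rot":[0,0,0],"grip":0.026},
  {"linear":[-0.004,0.038,0],"delta_rot":[0,0,0],"grip":0.026},
  {"linear":[-0.004,0.038,0],"delta_rot":[0,0,0],"grip":0.026},
  {"linear":[-0.004,0.038,0],"delta_rot":[0,0,0],"grip":0.026},
  {"linear":[-0.004,0.038,0],"delta_rot":[0,0,0],"grip":0.026},
  {"linear":[-0.002,0.038,0],"delta_rot":[0,0,0],"grip":0.026},
  {"linear":[-0.002,0.037,0.02],"delta_rot":[0,0,0],"grip":0.026},
  {"linear":[0,0,0.04],"delta_rot":[0,0,0],"grip":0.026},
  {"linear":[0,0,0],"delta_rot":[0,0,0],"grip":0.026},
])

```text
t: 21.65
tool_pos: [0.4483, 0.2889, 0.1019]
tool_rot: [0.085, -3.129, 0.004]
contact_force: [-0.9, -1.5, -2.4]
opening: 0.0342
grip_force: 40.4
```

Request:
jog_arm([
  {"linear":[0,0,0],"delta_rot":[0,0,0],"grip":0.026},
  {"linear":[0,0,0],"delta_rot":[0,0,0],"grip":0.026},
])

```text
t: 21.85
tool_pos: [0.4544, 0.2902, 0.1097]
tool_rot: [-0.081, 3.138, 0.005]
contact_force: [-0.2, 0.8, -0.6]
opening: 0.0339
grip_force: 40.4
```

```bash
python3 - <<'E'
from h import *
st(); plan(pocket(0,.04),0,BY,lab='P0')
E
```

```text
t 21.85 p [0.4544 0.2902 0.1097] s,n,y 25.4 44.0 284.0 q [ 0.43 -0.05  1.92  0.    1.26 -1.19] F [-0.2  0.8 -0.6] op 0.0339 gf 40.4
P0 rot [ 0.16  0.12 -0.05] then lin mm [ 2.   2.8 69.7] | before-rot lin [ 2.2  2.6 69.7] target [0.4522 0.2928 0.04  ]
```

Request:
jog_arm([
  {"linear":[0.002,0.0025,0.025],"delta_rot":[0,0,0],"grip":0.026},
  {"linear":[0,0,0.025],"delta_rot":[0,0,0],"grip":0.026},
  {"linear":[0,0,0.016],"delta_rot":[0,0,0],"grip":0.026},
  {"linear":[0,0,0],"delta_rot":[0,0,0],"grip":0.026},
  {"linear":[0,0,0],"delta_rot":[0,0,0],"grip":0.026},
  {"linear":[0,0,0],"delta_rot":[0,0,0],"grip":0.026},
])

```text
t: 22.45
tool_pos: [0.4531, 0.2935, 0.044]
tool_rot: [-0.082, 3.138, 0.005]
contact_force: [-0.8, -0.2, -1.1]
opening: 0.0341
grip_force: 40.4
```

```bash
python3 - <<'E'
from h import *
st(); plan(pocket(0,.0298),0,BY,lab='P0')
E
```

```text
t 22.45 p [0.4531 0.2935 0.044 ] s,n,y 4.1 -18.1 287.4 q [ 0.44  0.04  1.96  0.    1.14 -1.19] F [-0.8 -0.2 -1.1] op 0.0341 gf 40.4
P0 rot [ 0.18  0.17 -0.02] then lin mm [ 0.9 -0.6 14.2] | before-rot lin [ 0.9 -0.6 14.2] target [0.4522 0.2928 0.0298]
```

Request:
jog_arm([
  {"linear":[0.001,-0.0005,0.007],"delta_rot":[0,0,0],"grip":0.026},
  {"linear":[0,0,0.005],"delta_rot":[0,0,0],"grip":0.026},
  {"linear":[0,0,0.002],"delta_rot":[0,0,0],"grip":0.026},
  {"linear":[0,0,0],"delta_rot":[0,0,0],"grip":0.026},
  {"linear":[0,0,0],"delta_rot":[0,0,0],"grip":0.026},
])

```text
t: 22.95
tool_pos: [0.4516, 0.2928, 0.0286]
tool_rot: [-0.083, 3.139, 0.003]
contact_force: [1.6, -0.3, 5.3]
opening: 0.0336
grip_force: 41.0
```

```bash
python3 - <<'E'
from h import *
st(); plan(pocket(0,.0298),0,BY,lab='P0')
E
```

```text
t 22.95 p [0.4516 0.2928 0.0286] s,n,y -2.1 -32.3 286.9 q [ 0.44  0.06  1.96  0.    1.11 -1.19] F [ 1.6 -0.3  5.3] op 0.0336 gf 41.0
P0 rot [0.11 0.1  0.02] then lin mm [-0.6  0.  -1.2] | before-rot lin [-0.6  0.  -1.2] target [0.4522 0.2928 0.0298]
```

It has light contact, so the bush is seated. Release and retreat.

Request:
jog_arm([
  {"linear":[0,0,-0.0005],"delta_rot":[0,0,0],"grip":0.037},
  {"linear":[0,0,0],"delta_rot":[0,0,0],"grip":0.045},
  {"linear":[0,0,0],"delta_rot":[0,0,0],"grip":0.055},
  {"linear":[0,0,0],"delta_rot":[0,0,0],"grip":0.06},
  {"linear":[0,0,-0.02],"delta_rot":[0,0,0],"grip":0.06},
  {"linear":[0,0,-0.04],"delta_rot":[0,0,0],"grip":0.06},
  {"linear":[0,0,-0.04],"delta_rot":[0,0,0],"grip":0.06},
  {"linear":[0,0,-0.04],"delta_rot":[0,0,0],"grip":0.06},
  {"linear":[0,0.04,-0.03],"delta_rot":[0,0,0],"grip":0.06},
  {"linear":[0,0.04,0],"delta_rot":[0,0,0],"grip":0.06},
])

```text
t: 23.95
tool_pos: [0.4491, 0.3742, 0.2049]
tool_rot: [-0.079, 3.132, 0.011]
contact_force: [1.2, -0.6, -0.4]
opening: 0.0598
grip_force: 0.0
```

Request:
jog_arm([
  {"linear":[0,0.04,0],"delta_rot":[0,0,0],"grip":0.06},
  {"linear":[0,0.04,0],"delta_rot":[0,0,0],"grip":0.06},
  {"linear":[0,0.04,0],"delta_rot":[0,0,0],"grip":0.06},
  {"linear":[0,0,0],"delta_rot":[0,0,0],"grip":0.06},
  {"linear":[0,0,0],"delta_rot":[0,0,0],"grip":0.06},
])

```text
t: 24.45
tool_pos: [0.4394, 0.4923, 0.1974]
tool_rot: [0.085, -3.138, -0.0]
contact_force: [0.4, -0.6, 0.6]
opening: 0.0601
grip_force: 0.0
```

```bash
python3 - <<'E'
from h import *
st(); onblock(); small()
im=np.load('top.npz')['im']; a=im[175:265,165:395]; save(a,'final.png',3.4)
E
```

```text
t 24.45 p [0.4394 0.4923 0.1974] s,n,y 51.4 127.8 486.7 q [ 0.73  0.16  1.56  0.    1.43 -0.9 ] F [ 0.4 -0.6  0.6] op 0.0601 gf 0.0
scene pocket 0 95 min [0.438 0.274 0.027] max [0.47  0.322 0.05 ] mid-pocket [0.0015 0.0055]
scene pocket 1 94 min [0.502 0.274 0.027] max [0.536 0.324 0.051] mid-pocket [0.0029 0.0026]
top pocket 0 88 min [0.442 0.274 0.029] max [0.464 0.313 0.051] mid-pocket [0.0008 0.0009]
top pocket 1 95 min [0.505 0.277 0.028] max [0.529 0.317 0.054] mid-pocket [0.0011 0.0006]
chute bronze px 71 s [ 2.6 10.7 19.7]
```

View pics/final.png

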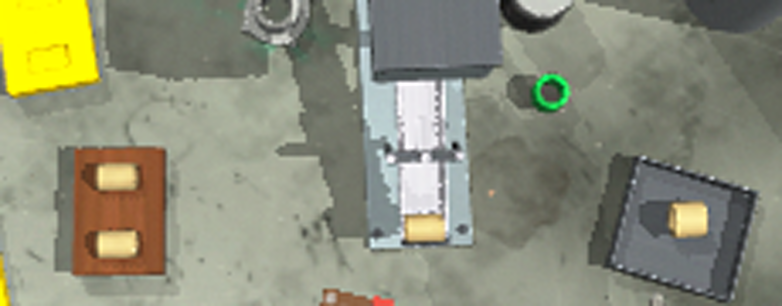

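The final view shows both pockets filled at (118,177) and (118,244), the third bush at the stop at (425,228), and the big bush in the tray at (690,218). The arm is clear, so I'll hand in.

```bash
python3 -c "
from station import ctrl; print(ctrl.finish_job())"
```

```text
the job is handed in; nothing more can be done
None
```

The job is handed in at about 24.5 s with no verdict returned; the last camera check showed the oversized bush in the scrap tray, one small bush in each pocket of the wooden block, the third at the end stop, and the arm clear.

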